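Slide a colour test plate off its drying rack and set it on the three-ball rest

TASK

Slide the colour test plate (the one with eight paint patches) along its lane until its end sticks out well past the open edge of the rack and can be pinched. Take it by that end without dropping it, lower it painted side up onto the three steel balls of the rest, lengthwise, centred across, and leave it lying level on all three with its end fully home against the two brass pins. Leave the plain plate and everything else where they are.

Things in the scene. Friction and masses are not known exactly. Their poses are not given: they have to be found in the camera images.
- swatch_center (a point): centre (half-way up) of the loose colour test plate: flat bare-aluminium plate 120 (x) x 50 (y) x 3 (z) mm, about 50 g, eight coloured paint patches on top. x runs along its length, within a few degrees of the rack's x at the start. It lies in one of the rack's two lanes, lips 3 mm above it on both sides, so its sides can be gripped only where it overhangs. Beyond 60 mm of overhang it tips off
- blank_center (a point): centre of the plain grey plate in the other lane, same size and axes, no patches; to be left alone
- rack: fixed drying rack, 200 (x) x 166 (y) mm, origin at the centre of its underside on the table. Two lanes along its x, centred at y = +37.5 and -37.5 mm, each 59 mm wide, white floor 60 mm above the table; blue lips 6 mm above the floor on both sides and at the +x end. Lanes are open at the -x end (edge at x = -100 mm), roughly toward the robot, with free space below
- rest: fixed three-ball rest, origin at the centre of its underside on the table; +x points roughly away from the robot. Dark base 160 (x) x 90 (y) x 12 (z) mm; steel balls 16 mm across on pillars, tops 60 mm above the table, at (x, y) = (42, 16), (42, -16), (-45, 0) mm; brass stop pins 10 mm across, 76 mm high, at (65, 16) and (65, -16) mm
- rest_home (a point): point of the rest where the centre of the plate is when it is home (length along the rest's x, +x end touching both pins): x = 0, y = 0, 61.5 mm above the table; axes as the rest's
- block: loose teal pigment block 34 x 30 x 18 mm, bystander between rack and rest, origin under its centre
- jar: loose jar 52 mm in diameter, 65 mm high, bystander, origin under its centre
- cup: loose white cup 64 mm in diameter, 80 mm high, bystander, origin under its centre
- bottle: loose white bottle 52 mm in diameter, 130 mm high, bystander, origin under its centre
- spatula: loose spatula 180 mm long lying on the table, bystander, origin under its middle
- tape: loose roll of tape 84 mm in diameter, 25 mm high, bystander, origin under its centre
Not all that is in view belongs to the job. What is shaped like the part that bears swatch_center but orange is not meant. Of the things that look like the rest, take the one that is farthest to the robot's left at the start.

How it is judged:
By the outcome, as a careful person would: the job done as asked, in the order asked, and still so for the second after the job is handed in, with the robot touching nothing.
It also fails if it takes over 48 s, if anything falls off the work surface, if the arm or the gripper's body presses on something with over 40 N, if the wrist force passes 120 N, or if a joint passes its speed limit or range.

ROBOT

A 7-joint arm with a two-finger parallel gripper is mounted at the origin on the work surface. World frame = base frame: x ahead of the robot, y to its left, z up, the work surface at z = 0. Lengths are in m, angles in rad, forces in N, time in s.
With the tool pointing down it reaches from about 0.425 to 0.925 m from the base axis. Payload 6.8 kg.
Tool frame: the origin (TCP) lies on the centre line of the jaws, within the pads' length; the fingertips stand 17 mm ahead of it and the grasp point (between the pads) lies 2 mm behind it; z points along the fingers, y is the line along which they close (so a half turn about z gives the same grasp; the last joint's range is limited). The gripper opens to 85 mm and grips with 20 to 120 N. Pads are 22 mm wide; open, the fingers measure 114 mm over their backs; the gripper's body (76 mm by 85 mm) begins 54 mm behind the grasp point. The pads swing forward as they close: fully open they stand 13 mm farther back than shut.
Start: joints at [-1.383, 0.477, 0.022, 1.555, -0.011, 1.109, -0.083], TCP at [0.197, 0.646, 0.248] pointing down, gripper open.
Joint ranges: [-2.96, 2.96], [-0.34, 2.1], [-1.41, 1.46], [0.24, 2.44], [-1.37, 4.51], [0.17, 1.92], [-2.96, 2.96]. Speed limits (rad/s): [2.39, 2.39, 3.14, 3.14, 3.14, 3.14, 3.14].

INTERFACE

Orientations are given as a rotation vector (axis times angle).
In Python, from workcell import telemetry, optics, workorder gives the robot as it stands.
- The arm moves only by the tool step_arm, never from a script. Its argument "deltas" is a list that holds one entry, the list of rows, each a list of 4 numbers: the shift along the tool's x, y, z normalised to -1 to 1, where 1 is 0.1 m, then the turn about the tool's z normalised to -1 to 1, where 1 is pi/4 rad. A call has exactly 5 rows; each row is the pose to reach, as a shift and turn from the pose commanded when the call began, along the tool's axes at that moment; what a row does not reach only later rows make up. A row lasts 1/8 s, in which the tool goes at most 62.5 mm and 10.7 degrees, less where a joint would pass 70% of its speed; a pose out of reach is approached as far as the arm can. A call with a number of a shift or a turn outside -1 to 1 is refused whole. A call with a gripper value outside its range is refused whole. "hand" is the finger opening in mm, from 0 to 85.4, set as the call begins (left out, the last holds). The fingers move at their own pace and stop on an object; the grip force is fixed at half the most. Time passes only in rows, so rows that repeat a pose let the fingers close, or fill a call up. It gives the time, the measured TCP pose, the force, the opening and the grip force at its end, in the units of the state.
- telemetry.get_state(): the state, without advancing time (a new reading comes with each control period).
- optics.snapshot(name): name is "scene" or "top" or "wrist"; returns the picture (480x640x3 uint8, red, green, blue); there is no depth.
- optics.get_calibration(name): a dict with "fx", "fy", "cx", "cy" (pixels), "eye" and "attitude" of the camera in the world; the wrist camera has in their place "mount" (4x4, takes a point from camera to tool coordinates, whose origin is the TCP and whose axes are the flange's). Camera axes: x right, y down, z forward; pixel columns grow to the right and rows downward; lengths in m; the calibration is good to about 2 mm. A picture is of the moment at which its call begins: read the wrist's pose just before it. get_calibration takes no time and is no camera call.
- workorder.close_job(): hands the job in; it is judged then, once.
Trained networks look in the newest picture that a camera, given by its name, has taken for a name from the list of things; names that differ only in an ending like _2 or _b are one class to them, and where a whole thing is asked for, a point or a joint stands for the part that bears it (a point fixed in the world has none). Each returns a list of dicts, best first, with "p" (0 to 1); they miss things now and then, are a little off and sometimes report something else, mostly with a low value. They report only what shows in the picture. A call takes as long as a camera call. They do not tell look-alikes from the thing itself.
- optics.find_in(target, camera): "centre" ([x, y, z] in m, in world coordinates, good to about 4 mm: the middle of the surface that is visible of it).
- optics.trace(target, camera): "region" (480x640 bool, what is visible of it).
The state is a dict: "clock": time; "joint_pos": joint angles; "qd": joint speeds; "tau": joint torques, N m; "tool_pos": TCP position; "orientation": TCP orientation; "ft_force": force on the tool from outside, world axes, zero at the start; "ft_torque": the same for the moment, N m; "opening": opening from 0.0 (shut) to 1.0 (fully open); "gripper_force": force on a finger pad.
Only numpy, scipy, OpenCV 4.12 (cv2) and the standard library are available. Lean on these libraries where they do the work, as an engineer would, in place of code of your own. Each camera call takes 0.05 s, during which the arm holds its last target. There are 200 camera calls.

## Working session

There is one attempt and no reset: what is moved stays moved. The work goes in short steps, Python scripts to look and compute and a tool call to move; the robot and the scene stay as the last step left them, time stands still between calls to the robot, and variables do not carry over. Pictures are saved under pics/ and viewed, at most 13 in all, crops included, and the job is handed in when it is done.

Besides the shell and the picture viewer there is one more tool, called after "Emit:" in YAML: its name, and indented under it one key for each argument. step_arm: Moves the arm, as the interface text tells. Its arguments: {"type":"object","properties":{"deltas":{"type":"array"},"hand":{"type":"number"}},"required":["deltas"]}

```bash
mkdir -p pics
python3 - <<'E'
from workcell import telemetry, optics
import cv2, numpy as np
s=telemetry.get_state(); print(s['clock'],s['tool_pos'],s['orientation'])
for c in ('top','scene'):
    im=optics.snapshot(c); cv2.imwrite(f'pics/{c}0.png',im[...,::-1])
    k=optics.get_calibration(c); print(c,k)
    for t in ('swatch_center','rack','rest','blank_center'):
        print(t,[(np.round(d['centre'],3).tolist(),round(d['p'],2)) for d in optics.find_in(t,c)])
E
```

```text
0.0 [0.19659582 0.64513037 0.24729875] [-4.62893052e-01 -3.10711689e+00  2.97124070e-03]
top {'fx': 434.7422930472488, 'fy': 434.7422930472488, 'cx': 308.41385550831, 'cy': 239.2340314106331, 'eye': array([0.39309746, 0.02539242, 1.04989765]), 'attitude': array([-2.11164219,  2.13202956, -0.22493077])}
swatch_center [([0.595, 0.264, 0.062], 0.87), ([0.4, 0.191, 0.005], 0.86)]
rack [([0.63, 0.217, 0.058], 0.73)]
rest [([0.391, -0.438, 0.025], 0.67), ([0.59, -0.195, 0.012], 0.66), ([0.708, -0.368, 0.013], 0.59)]
blank_center [([0.582, 0.188, 0.062], 0.79)]
scene {'fx': 594.1128507506456, 'fy': 594.1128507506456, 'cx': 317.63844751311586, 'cy': 238.0398929246281, 'eye': array([1.50674091, 0.48203756, 1.39361067]), 'attitude': array([-1.3531415 , -2.31193729,  0.79830871])}
swatch_center [([0.4, 0.192, 0.002], 0.96), ([0.597, 0.265, 0.061], 0.6)]
rack [([0.666, 0.228, 0.061], 0.69)]
rest [([0.714, -0.368, 0.012], 0.9), ([0.595, -0.188, 0.01], 0.57)]
blank_center [([0.593, 0.191, 0.067], 0.59)]
```

View pics/top0.png

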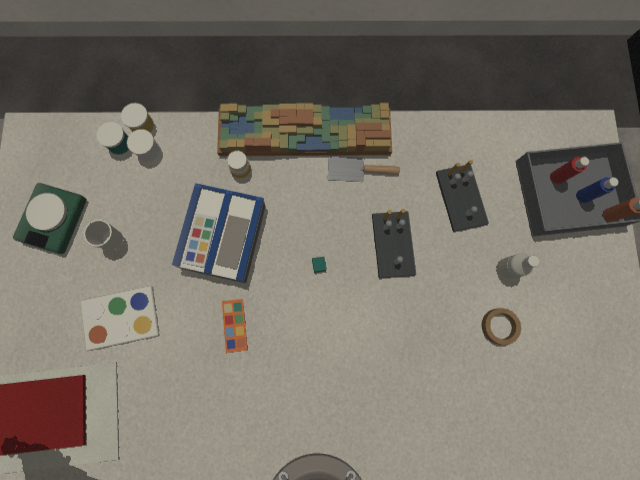

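View pics/scene0.png

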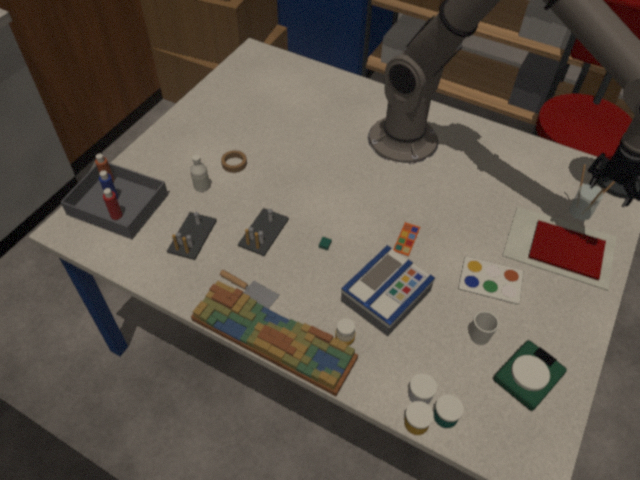

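The top view shows the rack at about (220,235) px, with the painted plate in its left lane at (200,240) and the plain one at (235,243). The orange decoy lies on the table at (234,326). Two rests stand at (394,244) and (462,197), and the left one is ours. The scene view agrees. Next I'll get yaw estimates and the wrist mount.

```bash
cat > h.py <<'E'
from workcell import telemetry, optics
import cv2, numpy as np
from scipy.spatial.transform import Rotation as R
def cam(name):
    k=optics.get_calibration(name)
    K=np.array([[k['fx'],0,k['cx']],[0,k['fy'],k['cy']],[0,0,1]])
    if 'eye' in k: return K,R.from_rotvec(k['attitude']).as_matrix() if np.size(k['attitude'])==3 else np.array(k['attitude']),np.array(k['eye'])
    s=telemetry.get_state(); T=R.from_rotvec(s['orientation']).as_matrix(); M=np.array(k['mount'])
    return K,T@M[:3,:3],T@M[:3,3]+s['tool_pos']
def back(px,z,C):
    K,A,e=C; px=np.atleast_2d(px).astype(float)
    d=np.c_[px,np.ones(len(px))]@np.linalg.inv(K).T@A.T
    return (e+d*((z-e[2])/d[:,2])[:,None])[:,:2]
def proj(P,C):
    K,A,e=C; q=(np.atleast_2d(P)-e)@A@K.T
    return q[:,:2]/q[:,2:]
def rect(mask,z,C):
    v,u=np.nonzero(mask); p=back(np.c_[u,v],z,C)
    (c,wh,a)=cv2.minAreaRect((p*1000).astype(np.float32)); 
    return np.round(c,1),np.round(wh,1),round(a,1)
def axes():
    s=telemetry.get_state(); T=R.from_rotvec(s['orientation']).as_matrix()
    return np.array(s['tool_pos']),T,np.degrees(np.arctan2(-T[1,0],-T[0,0]))
def go(target,yaw_deg):
    "tool-axes move to world target; yaw of tool -x"
    p,T,y=axes(); d=T.T@(np.array(target)-p)
    print('delta norm',np.round(d/0.1,3),'turn',np.round(-(yaw_deg-y)/45,3),'yaw now',round(y,2))
E
python3 - <<'E'
from h import *
print(optics.get_calibration('wrist'))
C=cam('top'); optics.snapshot('top')
for t,z in (('swatch_center',.063),('rack',.066),('rest',.012),('blank_center',.063)):
    for d in optics.trace(t,'top'): print(t,round(d['p'],2),rect(d['region'],z,C))
print(axes())
go([.56,.235,.25],-15)
E
```

```text
{'fx': 394.1735746072897, 'fy': 394.1735746072897, 'cx': 328.0743604406369, 'cy': 235.35199939080798, 'mount': array([[ 2.85407399e-04, -9.65608615e-01, -2.59999848e-01,
         6.43720326e-02],
       [ 9.99999958e-01,  2.65102892e-04,  1.13160647e-04,
         6.36802081e-04],
       [-4.03421839e-05, -2.59999869e-01,  9.65608651e-01,
        -1.24680034e-01],
       [ 0.00000000e+00,  0.00000000e+00,  0.00000000e+00,
         1.00000000e+00]])}
swatch_center 0.9 (array([398.9, 179.8]), array([113. ,  47.4]), 6.2)
swatch_center 0.73 (array([593.7, 263.7]), array([ 53.6, 120.3]), 79.3)
rack 0.82 (array([611.1, 217.9]), array([177.1, 204.5]), 76.9)
rest 0.88 (array([ 592.4, -194.6]), array([165.8,  91.1]), 3.7)
rest 0.83 (array([ 711.1, -371.4]), array([166.3,  96.8]), 11.5)
blank_center 0.84 (array([588.4, 187.4]), array([ 52.2, 121.5]), 76.1)
blank_center 0.68 (array([ 761.5, -120.8]), array([171.6,  65.8]), 86.1)
blank_center 0.22 (array([593.3, 263.1]), array([ 51.5, 120.2]), 78.1)
blank_center 0.18 (array([611.5, 218.2]), array([177.5, 204.4]), 77.1)
(array([0.19676707, 0.6457021 , 0.24832461]), array([[-9.56566977e-01,  2.91512637e-01, -4.64004944e-06],
       [ 2.91512636e-01,  9.56566976e-01,  5.66447047e-05],
       [ 2.09511653e-05,  5.28318210e-05, -9.99999998e-01]]), np.float64(-16.94853707813774))
delta norm [-4.672 -2.87  -0.017] turn -0.043 yaw now -16.95
```

Emit:
step_arm:
  deltas:
    - [[-0.25, -0.14, 0, 0], [-0.5, -0.28, 0, 0], [-0.7, -0.4, 0, 0], [-0.9, -0.5, 0, 0], [-1, -0.56, 0, 0]]
  hand: 0

```text
clock: 1.38
tool_pos: [0.2777, 0.5617, 0.2485]
orientation: [0.466, 3.106, 0.0]
ft_force: [0.1, 0.2, -0.6]
opening: -0.002
gripper_force: 0.0
```

Emit:
step_arm:
  deltas:
    - [[-0.2, -0.11, 0, 0], [-0.4, -0.22, 0, 0], [-0.6, -0.33, 0, 0], [-0.8, -0.44, 0, 0], [-1, -0.56, 0, 0]]

```text
clock: 2.0
tool_pos: [0.3567, 0.479, 0.2484]
orientation: [0.464, 3.107, 0.0]
ft_force: [-0.6, 0.9, -0.3]
opening: -0.001
gripper_force: 0.0
```

Emit:
step_arm:
  deltas:
    - [[-0.2, -0.11, 0, 0], [-0.4, -0.22, 0, 0], [-0.6, -0.33, 0, 0], [-0.8, -0.44, 0, 0], [-1, -0.56, 0, 0]]

```text
clock: 2.62
tool_pos: [0.4358, 0.3962, 0.2484]
orientation: [0.464, 3.107, 0.0]
ft_force: [-0.3, 0.2, -0.6]
opening: 0.003
gripper_force: 0.0
```

Emit:
step_arm:
  deltas:
    - [[-0.2, -0.11, 0, 0], [-0.4, -0.22, 0, 0], [-0.6, -0.33, 0, 0], [-0.8, -0.44, 0, 0], [-1, -0.56, 0, 0]]

```text
clock: 3.25
tool_pos: [0.515, 0.3133, 0.2483]
orientation: [0.464, 3.107, 0.0]
ft_force: [-0.2, 0.8, -0.1]
opening: 0.001
gripper_force: 0.0
```

Emit:
step_arm:
  deltas:
    - [[-0.25, -0.14, 0, -0.03], [-0.5, -0.28, 0, -0.06], [-0.8, -0.44, 0, -0.08], [-1, -0.55, 0, -0.08], [-1, -0.55, 0, -0.08]]

```text
clock: 3.88
tool_pos: [0.5951, 0.23, 0.2483]
orientation: [0.372, 3.119, -0.001]
ft_force: [0.3, -0.1, -0.2]
opening: -0.002
gripper_force: 0.0
```

Run:
```python
from h import *
s=telemetry.get_state(); print(s['clock'],s['tool_pos'],axes()[2],s['ft_force'])
C=cam('wrist'); im=optics.snapshot('wrist'); cv2.imwrite('pics/w1.png',im[...,::-1])
for t,z in (('swatch_center',.063),('rack',.066),('blank_center',.063)):
    for d in optics.trace(t,'wrist'): print(t,round(d['p'],2),rect(d['region'],z,C))
```

```text
3.875 [0.59506385 0.22999451 0.24825844] -13.593424881531524 [ 0.30067654 -0.14884456 -0.18625284]
swatch_center 0.77 (array([449.1, 202.5]), array([48.8, 42.9]), 5.5)
swatch_center 0.64 (array([596. , 265.3]), array([ 51.1, 120.9]), 78.4)
blank_center 0.81 (array([590.4, 189.6]), array([ 51. , 119.5]), 77.2)
```

View pics/w1.png

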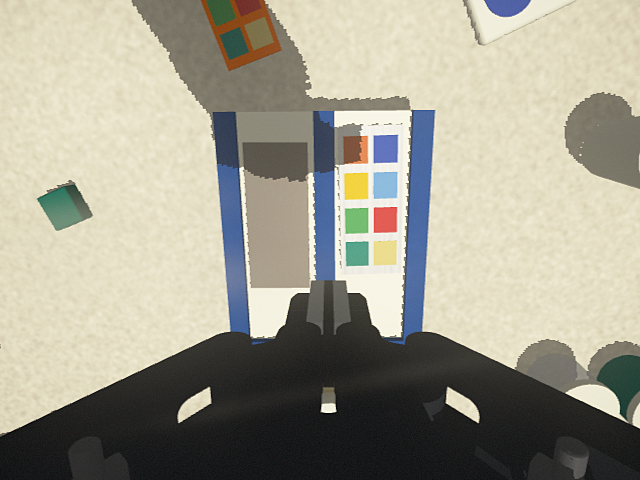

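The wrist view looks back toward the robot. The rack's open edge is at row 110, from (214,111) to (435,110). The painted plate spans (340–404, 124–272). The closed fingers cover the area around the +x end.

Run:
```python
from h import *
C=cam('wrist')
a,b=back([[214,111],[435,110]],.066,C); print('open corners',a,b,np.linalg.norm(b-a))
ux=np.array([(b-a)[1],-(b-a)[0]])/np.linalg.norm(b-a); uy=np.array([-ux[1],ux[0]]); print('yaw',np.degrees(np.arctan2(ux[1],ux[0])))
o=(a+b)/2+.1*ux; print('rack o',o)
for n,px,z in(('sw',[[345,124],[404,122],[342,273],[403,271]],.063),('lips',[[334,111],[314,111],[412,111],[238,111],[401,336],[250,338],[421,344],[232,344]],.066)):
    w=back(px,z,C)-o; print(n,np.round(1000*np.c_[w@ux,w@uy],1).tolist())
c=np.array([.596,.2653])-o; print('sw ctr',c@ux,c@uy); c=np.array([.5904,.1896])-o; print('bl ctr',c@ux,c@uy)
```

```text
open corners [0.49807223 0.17014164] [0.53495374 0.33017762] 0.16423080950392235
yaw -12.977662078885107
rack o [0.61395876 0.22770251]
sw [[-90.3, 15.4], [-91.6, 60.0], [29.5, 13.7], [28.0, 64.6]]
lips [[-99.6, 7.1], [-99.7, -7.8], [-99.4, 65.1], [-99.9, -64.3], [86.6, 65.0], [87.9, -65.8], [94.4, 82.7], [93.6, -81.8]]
sw ctr -0.02594335806951326 0.03260414056631408
bl ctr -0.014400284385582112 -0.04241990524519448
```

Emit:
step_arm:
  deltas:
    - [[-0.25, 0.13, 0, -0.013], [-0.5, 0.26, 0, -0.013], [-0.785, 0.408, 0.1, -0.013], [-0.785, 0.408, 0.5, -0.013], [-0.785, 0.408, 0.9, -0.013]]

```text
clock: 4.7
tool_pos: [0.6791, 0.2563, 0.1574]
orientation: [0.346, 3.122, 0.002]
ft_force: [0.1, -0.1, -0.1]
opening: -0.001
gripper_force: 0.0
```

Emit:
step_arm:
  deltas:
    - [[0, 0, 0.2, 0], [0, 0, 0.4, 0], [0, 0, 0.55, 0], [0, 0, 0.68, 0], [0, 0, 0.72, 0]]

```text
clock: 5.32
tool_pos: [0.6793, 0.2545, 0.0856]
orientation: [-0.349, -3.122, 0.0]
ft_force: [-0.7, 0.1, 0.7]
opening: -0.002
gripper_force: 0.0
```

Run:
```python
from h import *
s=telemetry.get_state(); print(s['clock'],s['tool_pos'],axes()[2],s['ft_force'])
C=cam('wrist'); im=optics.snapshot('wrist'); cv2.imwrite('pics/w2.png',im[...,::-1])
```

```text
5.325 [0.67932378 0.25451011 0.08564926] -12.769745895085354 [-0.67493921  0.13856986  0.69698355]
```

View pics/w2.png

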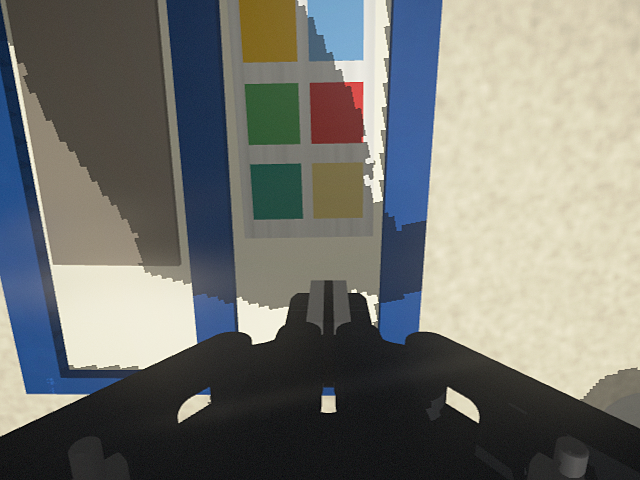

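The closed fingers are in the lane. The plate's +x end is a line at row 237, from (245,237) to (373,237). The lane edges there are at about columns 236 and 384.

Run:
```python
from h import *
C=cam('wrist'); p,T,y=axes()
for n,px,z in(('plate end',[[246,237],[373,237],[238,95],[371,150]],.063),('lane floor',[[237,230],[384,230]],.066)):
    w=back(px,z,C)-p[:2]; print(n,np.round(1000*w@T[:2,:2],1).tolist(),back(px,z,C).round(4).tolist())
```

```text
plate end [[24.0, -31.2], [24.0, 18.0], [76.0, -31.3], [57.0, 16.2]] [[0.649, 0.2293], [0.6599, 0.2773], [0.5983, 0.2408], [0.6273, 0.283]]
lane floor [[27.6, -33.9], [27.6, 21.7]] [[0.645, 0.2276], [0.6572, 0.2818]]
```

Emit:
step_arm:
  deltas:
    - [[0, 0, 0.03, 0], [0, 0, 0.05, 0], [0, 0, 0.06, 0], [0, 0, 0.07, 0], [0, 0, 0.07, 0]]

```text
clock: 6.0
tool_pos: [0.6795, 0.2547, 0.0793]
orientation: [-0.349, -3.122, -0.0]
ft_force: [0.2, -0.6, -0.3]
opening: 0.004
gripper_force: 0.0
```

Emit:
step_arm:
  deltas:
    - [[0, -0.03, 0, 0], [0, -0.06, 0.005, 0], [0, -0.06, 0.01, 0], [0, -0.06, 0.014, 0], [0, -0.06, 0.014, 0]]

```text
clock: 6.62
tool_pos: [0.6781, 0.249, 0.0779]
orientation: [-0.349, -3.122, -0.0]
ft_force: [0.1, -0.4, -0.4]
opening: 0.004
gripper_force: 0.0
```

Emit:
step_arm:
  deltas:
    - [[0.05, 0, 0, 0], [0.1, 0, 0, 0], [0.16, 0, 0, 0], [0.23, 0, 0, 0], [0.3, 0, 0, 0]]

```text
clock: 7.25
tool_pos: [0.6484, 0.2556, 0.078]
orientation: [0.349, 3.122, 0.0]
ft_force: [0.0, 0.9, 0.1]
opening: -0.004
gripper_force: 0.2
```

Emit:
step_arm:
  deltas:
    - [[0.08, 0, 0, 0], [0.16, 0, 0, 0], [0.24, 0, 0, 0], [0.3, 0, 0, 0], [0.33, 0, 0, 0]]

```text
clock: 7.88
tool_pos: [0.6164, 0.2629, 0.0779]
orientation: [-0.349, -3.122, -0.0]
ft_force: [0.5, 0.2, 1.0]
opening: 0.001
gripper_force: 0.2
```

Run:
```python
from h import *
s=telemetry.get_state(); print(s['clock'],s['tool_pos'],axes()[2],s['ft_force'])
im=optics.snapshot('wrist'); t=optics.snapshot('top'); C=cam('top')
for d in optics.trace('swatch_center','top'): print(round(d['p'],2),rect(d['region'],.063,C))
cv2.imwrite('pics/w3.png',np.vstack([im[:330],cv2.resize(t[160:300,140:300],(640,560))[:270]])[...,::-1])
```

```text
7.875 [0.61636197 0.26291131 0.07794423] -12.747280259985265 [0.45126455 0.19846522 0.99011678]
0.77 (array([398.8, 180.9]), array([113.1,  49.5]), 6.3)
0.6 (array([546.9, 273.5]), array([ 51.4, 120.9]), 78.6)
0.21 (array([ 582.3, -184. ]), array([157.8,  86.8]), 3.8)
```

View pics/w3.png

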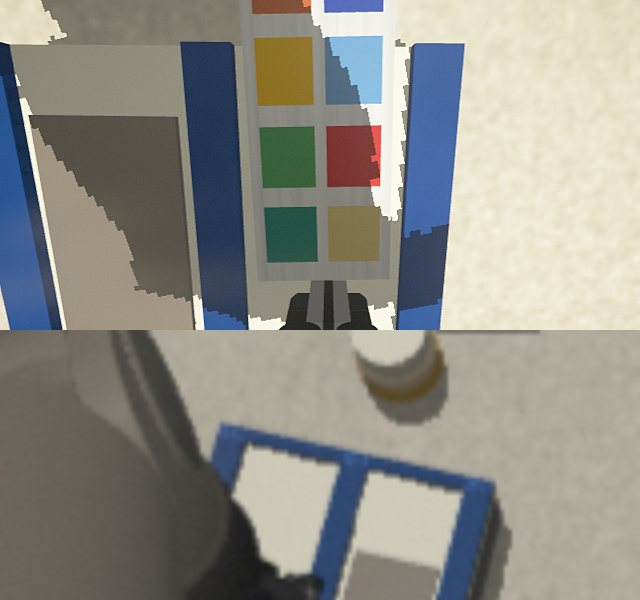

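The plate now sticks out past the rack edge: the edge is at row 43 and the plate's +x end at row 279, against the fingers. The blank hasn't moved.

Run:
```python
from h import *
C=cam('wrist'); p,T,y=axes()
for n,px,z in(('plate end',[[260,279],[388,279],[240,12],[397,12]],.063),('rack edge',[[183,42],[234,43],[412,43],[464,44]],.066)):
    b=back(px,z,C); print(n,np.round(1000*(b-p[:2])@T[:2,:2],1).tolist(),b.round(4).tolist())
```

```text
plate end [[9.7, -25.2], [9.7, 23.2], [100.3, -27.5], [100.3, 22.5]] [[0.6016, 0.2403], [0.6123, 0.2875], [0.5127, 0.2581], [0.5237, 0.3068]]
rack edge [[91.0, -45.4], [90.7, -29.3], [90.7, 27.2], [90.5, 43.7]] [[0.5178, 0.2385], [0.5217, 0.2542], [0.5341, 0.3093], [0.538, 0.3253]]
```

Emit:
step_arm:
  deltas:
    - [[0.03, 0, 0, 0], [0.06, 0, 0, 0], [0.07, 0, 0, 0], [0.07, 0, 0, 0], [0.0, 0, 0, 0]]

```text
clock: 8.65
tool_pos: [0.6165, 0.263, 0.0778]
orientation: [-0.348, -3.122, -0.0]
ft_force: [0.9, 0.3, 0.2]
opening: 0.002
gripper_force: 0.0
```

Emit:
step_arm:
  deltas:
    - [[0, 0, -0.2, 0], [0, 0, -0.45, 0], [0.2, 0, -0.6, 0], [0.5, -0.03, -0.6, -0.01], [0.9, -0.03, -0.6, -0.02]]

```text
clock: 9.28
tool_pos: [0.5288, 0.2794, 0.1397]
orientation: [0.327, 3.122, 0.002]
ft_force: [0.1, 0.5, 0.5]
opening: -0.0
gripper_force: 0.0
```

Emit:
step_arm:
  deltas:
    - [[0.2, 0, 0, 0], [0.31, 0, 0, 0], [0.31, 0, 0, 0], [0.31, 0, 0, 0], [0.31, 0, 0, 0]]
  hand: 85

```text
clock: 9.9
tool_pos: [0.4989, 0.2856, 0.1378]
orientation: [0.327, 3.124, -0.0]
ft_force: [0.4, -0.1, -0.0]
opening: 0.991
gripper_force: 0.0
```

Run:
```python
from h import *
s=telemetry.get_state(); print(s['clock'],s['tool_pos'],axes()[2],s['ft_force'],s['opening'])
im=optics.snapshot('wrist'); cv2.imwrite('pics/w4.png',im[...,::-1])
```

```text
9.9 [0.49894661 0.28555633 0.13783621] -11.935167243632344 [ 0.4144754  -0.097431   -0.01887336] 0.9913259193708187
```

View pics/w4.png

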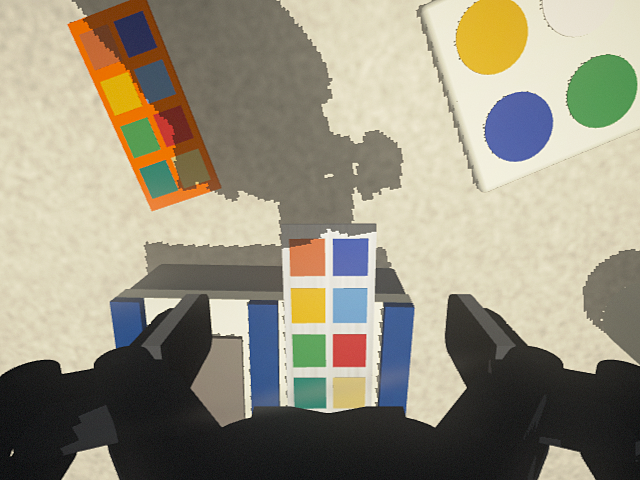

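The plate's overhanging end is at row 224, columns 281–377. The rack lip edge is at about row 300, and the open fingers straddle the plate.

Run:
```python
from h import *
C=cam('wrist'); p,T,y=axes()
for n,px,z in(('plate',[[281,225],[377,225],[288,400],[379,300]],.063),('rack edge',[[111,301],[250,303],[413,305]],.066)):
    b=back(px,z,C); print(n,np.round(1000*(b-p[:2])@T[:2,:2],1).tolist(),b.round(4).tolist())
```

```text
plate [[16.2, -24.0], [16.2, 26.0], [-90.1, -23.1], [-26.1, 28.5]] [[0.478, 0.2655], [0.4883, 0.3144], [0.5822, 0.2444], [0.5302, 0.3081]]
rack edge [[-25.4, -116.8], [-26.5, -41.7], [-27.7, 46.6]] [[0.4995, 0.1661], [0.5161, 0.2393], [0.5355, 0.3255]]
```

Emit:
step_arm:
  deltas:
    - [[0, 0.01, 0.15, 0], [0, 0.01, 0.35, 0], [0, 0.01, 0.55, 0], [0, 0.01, 0.73, 0], [0, 0.01, 0.81, 0]]

```text
clock: 10.58
tool_pos: [0.4975, 0.2866, 0.0552]
orientation: [-0.325, -3.123, 0.002]
ft_force: [0.5, 0.3, 0.1]
opening: 0.994
gripper_force: 0.0
```

Emit:
step_arm:
  deltas:
    - [[0, 0, 0, 0], [0, 0, 0, 0], [0, 0, 0, 0], [0, 0, 0, 0], [0, 0, 0, 0]]
  hand: 45

```text
clock: 11.2
tool_pos: [0.4986, 0.2873, 0.0574]
orientation: [0.324, 3.124, 0.001]
ft_force: [0.3, -0.1, 2.9]
opening: 0.558
gripper_force: 61.3
```

Emit:
step_arm:
  deltas:
    - [[0, 0, -0.1, 0], [0, 0, -0.3, 0], [0, 0, -0.6, 0], [0, -0.1, -0.9, 0], [0, -0.3, -1, 0]]

```text
clock: 11.82
tool_pos: [0.4926, 0.2582, 0.1588]
orientation: [0.322, 3.123, 0.004]
ft_force: [0.1, -1.3, -0.5]
opening: 0.561
gripper_force: 61.7
```

Emit:
step_arm:
  deltas:
    - [[-0.06, -0.2, -0.1, 0], [-0.12, -0.4, -0.2, 0], [-0.18, -0.6, -0.3, 0], [-0.25, -0.8, -0.4, 0], [-0.3, -1, -0.5, 0]]

```text
clock: 12.45
tool_pos: [0.5011, 0.152, 0.2075]
orientation: [0.326, 3.125, -0.0]
ft_force: [0.8, 0.5, -0.5]
opening: 0.56
gripper_force: 61.7
```

Emit:
step_arm:
  deltas:
    - [[-0.06, -0.2, -0.1, 0], [-0.12, -0.4, -0.2, 0], [-0.18, -0.6, -0.3, 0], [-0.25, -0.8, -0.4, 0], [-0.3, -1, -0.4, 0]]

```text
clock: 13.08
tool_pos: [0.5102, 0.0483, 0.2481]
orientation: [0.325, 3.123, 0.001]
ft_force: [-0.6, 0.0, 0.2]
opening: 0.564
gripper_force: 61.7
```

Emit:
step_arm:
  deltas:
    - [[-0.1, -0.2, 0, -0.08], [-0.2, -0.4, 0, -0.16], [-0.3, -0.6, 0, -0.24], [-0.4, -0.8, 0, -0.32], [-0.4, -0.9, 0, -0.35]]

```text
clock: 13.7
tool_pos: [0.5304, -0.0489, 0.2473]
orientation: [-0.106, 3.139, -0.001]
ft_force: [0.3, 0.2, 0.2]
opening: 0.563
gripper_force: 61.7
```

Emit:
step_arm:
  deltas:
    - [[0, 0, 0, 0], [0, 0, 0, 0], [0, 0, 0, 0], [0, 0, 0, 0], [0, 0, 0, 0]]

```text
clock: 14.32
tool_pos: [0.5303, -0.0465, 0.2469]
orientation: [0.107, -3.14, -0.0]
ft_force: [-0.5, -0.4, 0.2]
opening: 0.561
gripper_force: 61.7
```

Run:
```python
from h import *
s=telemetry.get_state(); print(s['clock'],s['tool_pos'],axes()[2],s['ft_force'],s['opening'])
im=optics.snapshot('wrist'); cv2.imwrite('pics/w5.png',im[...,::-1]); C=cam('wrist')
for d in optics.trace('rest','wrist'): print(round(d['p'],2),rect(d['region'],.012,C))
```

```text
14.325 [ 0.53025887 -0.04645097  0.24687884] 3.91338907115911 [-0.46405483 -0.44433607  0.18820814] 0.5614560101322678
0.81 (array([ 602.3, -192.5]), array([183.2,  93.9]), 2.6)
0.68 (array([ 710. , -339.6]), array([ 63.5, 177.6]), 81.7)
```

View pics/w5.png

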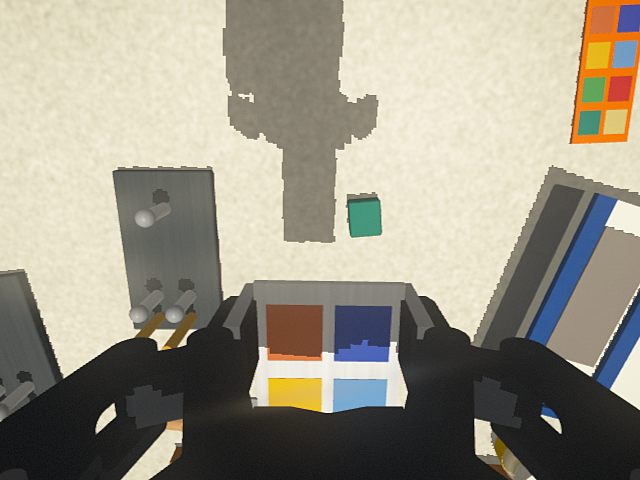

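The plate is held squarely between the pads. The rest's base corners are at (113,169) and (213,169), and its balls at (144,218), (139,314) and (180,313).

Run:
```python
from h import *
C=cam('wrist'); p,T,y=axes()
b=back([[144,218],[139,314],[180,313]],.052,C); m=np.array([[-45,0],[42,-16],[42,16]])/1000
print(b.round(4), 'dists',np.linalg.norm(b[0]-b[1]),np.linalg.norm(b[0]-b[2]),np.linalg.norm(b[1]-b[2]))
bc,mc=b-b.mean(0),m-m.mean(0); th=np.arctan2((mc[:,0]*bc[:,1]-mc[:,1]*bc[:,0]).sum(),(mc*bc).sum())
Rm=np.array([[np.cos(th),-np.sin(th)],[np.sin(th),np.cos(th)]]); o=b.mean(0)-Rm@m.mean(0)
print('rest',o,np.degrees(th))
q=back([[113,169],[213,169]],.012,C); print('base -x corners in rest',((q-o)@Rm).round(4))
# plate in tool: end at top face
e=back([[254,283],[407,283]],p[2]+.004,C); print('plate end tool',((e-p[:2])@T[:2,:2]).round(4))
t=o+Rm@np.array([-.0518,0]); go([t[0],t[1],p[2]],np.degrees(th)); print(t)
```

```text
[[ 0.5476 -0.1983]
 [ 0.6356 -0.2074]
 [ 0.6321 -0.171 ]] dists 0.08846456707836932 0.08883756547864162 0.036488659414839975
rest [ 0.5921481  -0.19359325] 5.978931011709662
base -x corners in rest [[-0.0827 -0.0404]
 [-0.0795  0.05  ]]
plate end tool [[ 0.0155 -0.0241]
 [ 0.0156  0.026 ]]
delta norm [ 0.    -1.528 -0.   ] turn -0.046 yaw now 3.9
[ 0.54062988 -0.19898888]
```

Run:
```python
from h import *
im=cv2.imread('pics/w5.png'); C=cam('wrist'); g=cv2.cvtColor(im,cv2.COLOR_BGR2GRAY)
# base left/right edges by gradient per row, top edge per column
def line(pts):
    vx,vy,x,y=cv2.fitLine(np.float32(pts),cv2.DIST_HUBER,0,.01,.01).ravel(); return np.array([vx,vy]),np.array([x,y])
gb=cv2.GaussianBlur(g,(3,3),0).astype(float)
L=[];Rr=[];Tp=[]
for v in range(175,300,2):
    xc=113+(v-169)*.125; s=gb[v,int(xc)-9:int(xc)+12]; d=-np.diff(s); L.append((int(xc)-9+d.argmax()+.5,v))
    xc=213+(v-169)*.04; s=gb[v,int(xc)-9:int(xc)+12]; d=np.diff(s); Rr.append((int(xc)-9+d.argmax()+.5,v))
for u in range(120,208,2):
    s=gb[160:182,u]; Tp.append((u,160+(-np.diff(s)).argmax()+.5))
out=[]
for n,P in(('L',L),('R',Rr),('T',Tp)):
    w=back(P,.012,C)*1000; d,x=line(w); r=np.abs((w-x)@[-d[1],d[0]]); print(n,d.round(4),x.round(1),'yaw',round(np.degrees(np.arctan(d[1]/d[0])),2),'res',r.mean().round(2)); out.append((d,x))
(dl,xl),(dr,xr),(dt,xt)=out
X=lambda a,b,c,d:a+b*np.linalg.solve(np.c_[b,-d],c-a)[0]
cl=X(xl,dl,xt,dt); cr=X(xr,dr,xt,dt); print('corners',cl,cr,np.linalg.norm(cl-cr))
crop=cv2.resize(g[190:335,110:215],None,fx=4,fy=4,interpolation=cv2.INTER_CUBIC)
h=cv2.HoughCircles(crop,cv2.HOUGH_GRADIENT,1,80,param1=80,param2=18,minRadius=28,maxRadius=55)
h=[] if h is None else h[0]
for c in h[:6]: print('circ',c[0]/4+110,c[1]/4+190,c[2]/4)
o=np.array([.5915,-.1925]);a=np.radians(4);Rm=np.array([[np.cos(a),-np.sin(a)],[np.sin(a),np.cos(a)]])
print('pred px',proj(np.c_[o+np.array([[-.045,0],[.042,-.016],[.042,.016]])@Rm.T,[.052]*3],C).round(1))
vis=cv2.cvtColor(crop,cv2.COLOR_GRAY2BGR)
for c in h[:6]: cv2.circle(vis,(int(c[0]),int(c[1])),int(c[2]),(0,0,255),1)
cv2.imwrite('pics/c5.png',vis)
```

```text
L [0.9978 0.0656] [ 578.6 -239.6] yaw 3.76 res 0.24
R [0.9976 0.0695] [ 560.8 -148.9] yaw 3.99 res 0.28
T [ 0.062  -0.9981] [ 509.2 -202.8] yaw -86.45 res 0.57
corners [ 511.76544 -243.95088] [ 506.10373 -152.76239] 91.36408
circ 137.625 313.875 8.95
pred px [[147.2 217.1]
 [141.  313. ]
 [177.1 313. ]]
```

View pics/c5.png

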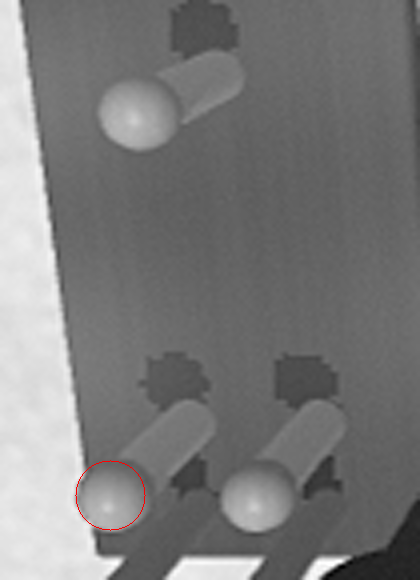

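Emit:
step_arm:
  deltas:
    - [[0, -0.2, 0, 0], [0, -0.4, 0, 0], [0, -0.6, 0, 0], [0, -0.8, 0, 0], [0, -1, 0, 0]]

```text
clock: 15.05
tool_pos: [0.537, -0.1471, 0.2469]
orientation: [0.107, -3.14, -0.0]
ft_force: [-0.4, 0.6, -0.4]
opening: 0.562
gripper_force: 61.7
```

Emit:
step_arm:
  deltas:
    - [[0.01, -0.2, 0, 0], [0.01, -0.4, 0.1, 0], [0.01, -0.52, 0.3, 0], [0.01, -0.52, 0.6, 0], [0.01, -0.52, 0.9, 0]]

```text
clock: 15.68
tool_pos: [0.5392, -0.1981, 0.155]
orientation: [0.107, -3.139, -0.001]
ft_force: [-0.6, 0.6, -1.4]
opening: 0.561
gripper_force: 61.7
```

Emit:
step_arm:
  deltas:
    - [[0, 0, 0.2, 0], [0, 0, 0.4, 0], [0, 0, 0.6, 0], [0, 0, 0.75, 0], [0, 0, 0.82, 0]]

```text
clock: 16.3
tool_pos: [0.5389, -0.198, 0.0735]
orientation: [0.107, -3.138, -0.001]
ft_force: [0.2, 0.2, -0.3]
opening: 0.56
gripper_force: 61.7
```

Run:
```python
from h import *
s=telemetry.get_state(); p,T,y=axes(); print(s['clock'],p,y,s['ft_force'],s['opening'])
go([.5396,-.1986,.0585],3.9)
```

```text
16.3 [ 0.53894438 -0.19803751  0.07354761] 3.900938535172455 [ 0.15143132  0.15279917 -0.33694608] 0.5597342300378333
delta norm [-0.006 -0.006  0.15 ] turn 0.0 yaw now 3.9
```

Emit:
step_arm:
  deltas:
    - [[-0.005, -0.005, 0.04, 0], [-0.005, -0.005, 0.07, 0], [-0.005, -0.005, 0.1, 0], [-0.005, -0.005, 0.12, 0], [-0.005, -0.005, 0.13, 0]]

```text
clock: 16.92
tool_pos: [0.5401, -0.1989, 0.0619]
orientation: [-0.107, 3.14, 0.0]
ft_force: [1.2, -0.1, -0.6]
opening: 0.561
gripper_force: 61.7
```

Emit:
step_arm:
  deltas:
    - [[0, 0, 0.005, 0], [0, 0, 0.01, 0], [0, 0, 0.015, 0], [0, 0, 0.02, 0], [0, 0, 0.02, 0]]

```text
clock: 17.55
tool_pos: [0.5401, -0.1989, 0.0598]
orientation: [0.107, -3.14, -0.0]
ft_force: [0.5, 0.3, -0.3]
opening: 0.56
gripper_force: 61.7
```

Run:
```python
from h import *
s=telemetry.get_state(); p,T,y=axes(); print(s['clock'],p,y,s['ft_force'],s['ft_torque'])
im=optics.snapshot('wrist'); sc=optics.snapshot('scene'); 
u,v=proj([.592,-.195,.06],cam('scene'))[0].astype(int)
cv2.imwrite('pics/w6.png',np.hstack([cv2.resize(im,(560,420)),cv2.resize(sc[v-42:v+42,u-24:u+24],(240,420))])[...,::-1])
```

```text
17.55 [ 0.54007191 -0.19885995  0.05984468] 3.8871790981464898 [ 0.53615883  0.3153074  -0.3444171 ] [-0.06063414 -0.01108177 -0.01695196]
```

View pics/w6.png

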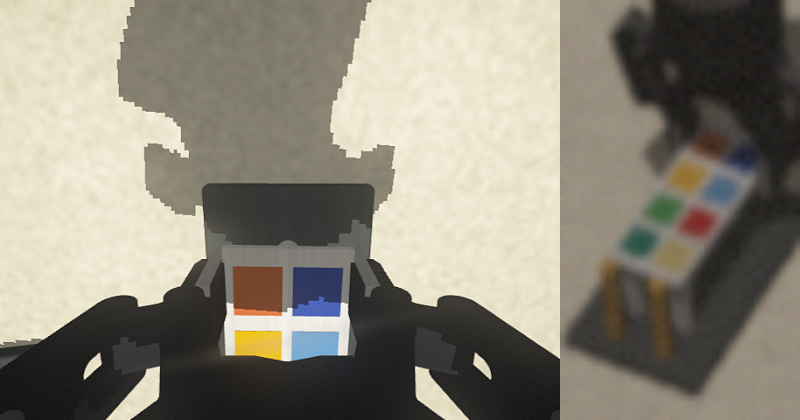

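The ball shows centred under the plate's end (288 px, plate 222–355, base 204–374). In the scene crop the far end stands just short of the pins. I'll lower a little and slide forward until it touches.

Emit:
step_arm:
  deltas:
    - [[0, 0, 0.01, 0], [0, 0, 0.018, 0], [-0.02, 0, 0.018, 0], [-0.04, 0, 0.018, 0], [-0.05, 0, 0.018, 0]]

```text
clock: 18.27
tool_pos: [0.5454, -0.1985, 0.0581]
orientation: [-0.107, 3.139, -0.0]
ft_force: [-0.5, 0.0, -0.3]
opening: 0.562
gripper_force: 61.7
```

Emit:
step_arm:
  deltas:
    - [[-0.005, 0, 0, 0], [-0.01, 0, 0, 0], [-0.015, 0, 0, 0], [-0.015, 0, 0, 0], [-0.015, 0, 0, 0]]

```text
clock: 18.9
tool_pos: [0.5466, -0.1985, 0.0581]
orientation: [-0.106, 3.14, 0.0]
ft_force: [-0.2, -0.3, -0.5]
opening: 0.562
gripper_force: 61.7
```

Emit:
step_arm:
  deltas:
    - [[-0.005, 0, 0, 0], [-0.01, 0, 0, 0], [-0.015, 0, 0, 0], [-0.015, 0, 0, 0], [-0.015, 0, 0, 0]]

```text
clock: 19.52
tool_pos: [0.5476, -0.1984, 0.058]
orientation: [0.106, -3.139, -0.0]
ft_force: [-3.2, -0.8, 0.7]
opening: 0.556
gripper_force: 61.8
```

Emit:
step_arm:
  deltas:
    - [[-0.005, 0, 0, 0], [-0.008, 0, 0, 0], [-0.008, 0, 0.003, 0], [-0.008, 0, 0.006, 0], [-0.008, 0, 0.006, 0]]

```text
clock: 20.15
tool_pos: [0.5478, -0.1984, 0.0577]
orientation: [0.106, -3.138, -0.001]
ft_force: [-7.7, 0.1, 6.2]
opening: 0.562
gripper_force: 62.1
```

Emit:
step_arm:
  deltas:
    - [[0, 0, 0, 0], [0, 0, 0, 0], [0, 0, 0, 0], [0, 0, 0, 0], [0, 0, 0, 0]]
  hand: 75

```text
clock: 20.78
tool_pos: [0.5489, -0.1983, 0.0575]
orientation: [-0.107, 3.14, -0.0]
ft_force: [-0.1, -0.7, 0.2]
opening: 0.877
gripper_force: 0.0
```

Emit:
step_arm:
  deltas:
    - [[0, 0, -0.1, 0], [0, 0, -0.3, 0], [0, 0, -0.6, 0], [0.2, 0, -0.8, 0], [0.5, 0, -1, 0]]

```text
clock: 21.4
tool_pos: [0.4993, -0.2017, 0.159]
orientation: [-0.108, 3.138, -0.001]
ft_force: [0.0, 0.1, -0.1]
opening: 0.878
gripper_force: 0.0
```

Run:
```python
from h import *
s=telemetry.get_state(); p,T,y=axes(); print(s['clock'],p,y,s['ft_force'])
im=optics.snapshot('wrist'); C=cam('wrist'); sc=optics.snapshot('scene')
for d in optics.trace('swatch_center','wrist'): print(round(d['p'],2),rect(d['region'],.063,C))
u,v=proj([.592,-.195,.06],cam('scene'))[0].astype(int)
cv2.imwrite('pics/w7.png',np.hstack([cv2.resize(im,(560,420)),cv2.resize(sc[v-42:v+42,u-24:u+24],(240,420))])[...,::-1]); cv2.imwrite('pics/w7f.png',im[...,::-1])
```

```text
21.4 [ 0.49930608 -0.20170554  0.15895959] 3.9293864358615567 [ 0.02636423  0.13354785 -0.06337733]
0.86 (array([ 569.9, -198.4]), array([85.2, 50.1]), 2.9)
```

View pics/w7.png

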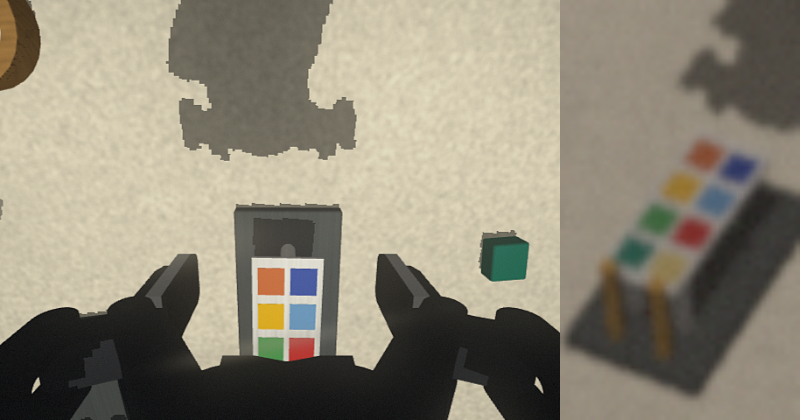

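The plate lies on the balls, centred on the base (plate 252–324, base 236–341 px), with its far end at the pins. I'll confirm it is home with a light push from the near end using shut fingers.

Emit:
step_arm:
  deltas:
    - [[0, 0, 0, 0], [0, 0, 0, 0], [0, 0, 0.2, 0], [0, 0, 0.5, 0], [0, 0, 0.9, 0]]
  hand: 0

```text
clock: 22.18
tool_pos: [0.5001, -0.2016, 0.0666]
orientation: [-0.108, 3.138, -0.001]
ft_force: [0.5, 0.9, -0.2]
opening: -0.002
gripper_force: 0.0
```

Emit:
step_arm:
  deltas:
    - [[-0.05, 0, 0, 0], [-0.1, 0, 0, 0], [-0.14, 0, 0, 0], [-0.17, 0, 0, 0], [-0.18, 0, 0, 0]]

```text
clock: 22.8
tool_pos: [0.5175, -0.2005, 0.0681]
orientation: [-0.107, 3.139, -0.0]
ft_force: [-0.1, -0.2, 0.5]
opening: -0.001
gripper_force: 0.0
```

Emit:
step_arm:
  deltas:
    - [[-0.005, 0, 0, 0], [-0.01, 0, 0, 0], [-0.015, 0, 0, 0], [-0.02, 0, 0, 0], [-0.025, 0, 0, 0]]

```text
clock: 23.42
tool_pos: [0.5194, -0.2003, 0.0675]
orientation: [0.106, -3.14, -0.0]
ft_force: [-0.3, -0.3, -0.1]
opening: -0.001
gripper_force: 0.0
```

Emit:
step_arm:
  deltas:
    - [[-0.005, 0, 0, 0], [-0.01, 0, 0, 0], [-0.015, 0, 0, 0], [-0.02, 0, 0, 0], [-0.02, 0, 0, 0]]

```text
clock: 24.05
tool_pos: [0.5202, -0.2003, 0.0672]
orientation: [0.106, -3.138, -0.001]
ft_force: [-5.4, -0.5, 1.3]
opening: 0.002
gripper_force: 2.6
```

It met firm resistance (5.4 N, well above the plate's own friction), so the plate is against the pins. Backing off now.

Emit:
step_arm:
  deltas:
    - [[0.05, 0, 0, 0], [0.15, 0, 0, 0], [0.25, 0, 0, 0], [0.25, 0, -0.3, 0], [0.25, 0, -0.6, 0]]

```text
clock: 24.68
tool_pos: [0.4956, -0.2019, 0.128]
orientation: [0.106, -3.139, -0.0]
ft_force: [0.3, 0.4, 0.5]
opening: 0.003
gripper_force: 0.0
```

Emit:
step_arm:
  deltas:
    - [[0, 0, -0.3, 0], [0, 0, -0.6, 0], [0, 0, -0.8, 0], [0, 0, -0.8, 0], [0, 0, -0.8, 0]]

```text
clock: 25.3
tool_pos: [0.4958, -0.2016, 0.2067]
orientation: [0.107, -3.139, -0.001]
ft_force: [0.7, -0.6, -0.8]
opening: -0.003
gripper_force: 0.0
```

Run:
```python
from h import *
s=telemetry.get_state(); p,T,y=axes(); print(s['clock'],p,y,s['ft_force'])
im=optics.snapshot('wrist'); C=cam('wrist')
for t in ('swatch_center',):
  for d in optics.trace(t,'wrist'):
    print(round(d['p'],2),rect(d['region'],.063,C))
sc=optics.snapshot('scene')
for d in optics.trace('swatch_center','scene'): print('scene',round(d['p'],2),rect(d['region'],.063,cam('scene')))
u,v=proj([.592,-.195,.06],cam('scene'))[0].astype(int)
cv2.imwrite('pics/w8.png',np.hstack([cv2.resize(im,(560,420)),cv2.resize(sc[v-42:v+42,u-24:u+24],(240,420),interpolation=cv2.INTER_CUBIC)])[...,::-1])
```

```text
25.3 [ 0.49578452 -0.2016063   0.20668771] 3.8876580152865126 [ 0.69456089 -0.64928598 -0.75205409]
0.93 (array([ 590.1, -195.3]), array([118.9,  50.3]), 3.9)
0.41 (array([ 535.9, -198.3]), array([77.3, 74.9]), 3.9)
scene 0.96 (array([ 592.6, -195.3]), array([117.7,  49.2]), 4.5)
scene 0.7 (array([450.7, 203.2]), array([121. ,  51.3]), 6.2)
```

View pics/w8.png

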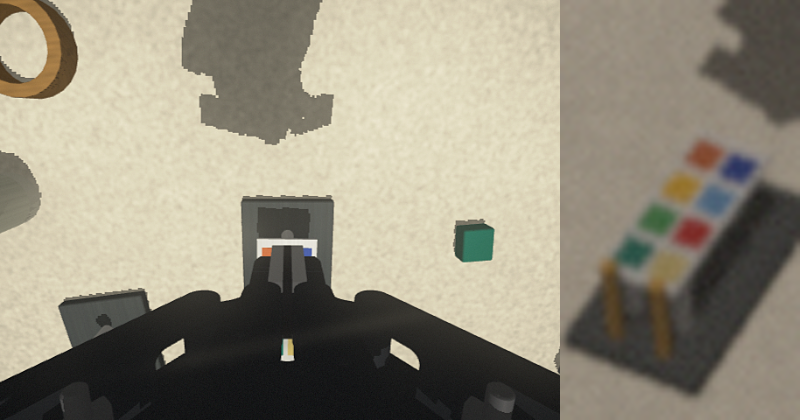

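The plate's outline fits 119 × 50 mm at height 63 mm, so it lies level. It is centred at (0.591,-0.195) with yaw 3.9°, which matches the rest, and its end is against the pins. The gripper is clear, so I'm handing in.

```bash
python3 -c "
from workcell import workorder
print(workorder.close_job())"
```

```text
the job is handed in; nothing more can be done
None
```

I slid out the colour test plate, gripped it by its end and laid it painted side up on the three balls of the left-hand rest. The last pictures show it level, centred and home against both pins, and the job was handed in at about 25 s.

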